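Hang the suction jar on the working rail and close it with its lid

ROBOT

A 7-joint arm with a two-finger parallel gripper is mounted at the origin on the work surface. World frame = base frame: x ahead of the robot, y to its left, z up, the work surface at z = 0. Lengths are in m, angles in rad, forces in N, time in s.
With the tool pointing down it reaches from about 0.425 to 0.925 m from the base axis. Payload 6.8 kg.
Tool frame: the origin (TCP) lies on the mounting face of the last link; the fingertips stand 173 mm ahead of it and the grasp point (between the pads) lies 155 mm ahead of it; y points along the fingers, x is the direction in which the jaws open and shut, and the axes are right-handed (so a half turn about y gives the same grasp; the last joint's range is limited). The gripper opens to 85 mm and grips with 20 to 120 N. Pads are 22 mm wide; open, the fingers measure 114 mm over their backs; the gripper's body (76 mm by 85 mm) begins 54 mm behind the grasp point. The pads swing forward as they close: fully open they stand 13 mm farther back than shut.
Start: joints at [-1.219, 0.477, 0.022, 1.555, -0.011, 1.109, -0.083], TCP at [0.3, 0.605, 0.405] pointing down, gripper open.
Joint ranges: [-2.96, 2.96], [-0.34, 2.1], [-1.41, 1.46], [0.24, 2.44], [-1.37, 4.51], [0.17, 1.92], [-2.96, 2.96]. Speed limits (rad/s): [2.39, 2.39, 3.14, 3.14, 3.14, 3.14, 3.14].

INTERFACE

Orientations are given as a rotation vector (axis times angle).
In Python, from bench import r gives the robot as it stands.
- The arm moves only by the tool step_arm, never from a script. Its arguments are lists of equal length, an entry for each row: "xyz": the shift along the tool's x, y, z scaled (see below), a list of three; "rotation": the turn, a rotation vector about the tool's x, y, z scaled (see below), a list of three. A call has 1 to 20 rows; each row is the pose to reach, as a shift and turn from the pose measured when the call began, along the tool's axes at that moment; what a row does not reach only later rows make up. The controller multiplies each number of a shift by 30 cm and each number of a turn by 90 degrees. A row lasts 1/8 s, in which the tool goes at most 62.5 mm and 10.7 degrees, less where a joint would pass 70% of its speed; a pose out of reach is approached as far as the arm can. A call with a number of a shift or a turn outside -1 to 1 is refused whole. A call with a gripper value outside its range is refused whole. "grip" is the closure, from 0 (fully open) to 1 (shut), set as the call begins (left out, the last holds). The fingers move at their own pace and stop on an object; "force" is the grip in N (left out, the last holds). Time passes only in rows, so rows that repeat a pose let the fingers close. It gives the time, the measured TCP pose, the force and the opening at its end, in the units of the state.
- r.get_obs(): the state, without advancing time (a new reading comes with each control period).
- r.grab_frame(name): name is "side" or "top"; returns a dict with "pixels" (384x512x3 uint8, red, green, blue), "fx", "fy", "cx", "cy" (pixels), "position" and "attitude" of the camera in the world. Camera axes: x right, y down, z forward; pixel columns grow to the right and rows downward; lengths in m; the calibration is good to about 2 mm. A picture is of the moment at which its call begins. There is no depth.
- r.hand_in(): hands the job in, once; it reports no verdict.
The state is a dict: "clock": time; "joints": joint angles; "qvel": joint speeds; "tau": joint torques, N m; "tcp_pos": TCP position; "orientation": TCP orientation; "contact_force": force on the tool from outside, world axes, zero at the start; "moment": the same for the moment, N m; "grip_width": finger opening in m.
Only numpy, scipy, OpenCV 4.12 (cv2) and the standard library are available. Lean on these libraries where they do the work, as an engineer would, in place of code of your own. Each camera call takes 0.05 s, during which the arm holds its last target.

TASK

Get the suction jar ready for use: take its carrier by the blue tab, lift it clear over the end stop of the parking rail (grey stops) and hang it on the working rail (green stops), jar still to the robot's side; keep it upright, and lower it until it sits fully home on the rail, between the stops, before you let go. Then take the white lid by its orange knob and set it in the jar's mouth, lowering it until it lies flat all round before you let go, so that it stays seated and level. Leave everything else on the table where it is, and finish with the gripper off the carrier and the lid.

Things in the scene. Friction and masses are not known exactly. Their poses are not given: they have to be found in the camera images.
- rail_park_mid (a point): Parking rail, fixed. Point: middle of the rail's top face, 150 mm above the table; y along the rail, x across it (away from the robot), z up. Bar 16 mm wide (x), 28 mm tall, 180 mm long (y). At each end a GREY end stop (y from 78 to 90 mm either side of the point, 26 mm wide) rises 20 mm above the rail's top, on a post; foot 70 x 180 x 8 mm.
- rail_use_mid (a point): Working rail: the same fixed stand with the same sizes, point and axes as the parking rail, but with GREEN end stops. It is empty. It stands beside the parking rail, to its left or its right, each at its own slight angle and up to 50 mm nearer or farther than the other, so the jar may meet its stops on the way unless lifted well clear.
- carrier_grip (a point): Centre of the carrier's blue grip tab: upright, 14 mm (x, across the rail) x 28 mm (y, along it), from 5 to 50 mm above the rail's top; this point is 30 mm above the rail's top when the carrier is home. Pinch it from above across its 14 mm (fingers in front and behind). Axes as carrier.
- carrier: Loose jar carrier, 0.28 to 0.48 kg, balanced about the tab. Origin: underside of the saddle, which rests on the rail's top; x across the rail, y along it, z up. Saddle 40 mm long (y), 2 mm play each side of the rail; flared legs reach 29 mm down, so rise 50 mm to pass a stop. Clear jar in front (-x), 76 mm across, hangs 80 mm below the rail's top: rise 105 mm to bring it too over a stop. Steel block to 55 mm behind.
- jar_mouth (a point): Centre of the jar's open mouth, at rim height, on the carrier, 60 mm in front (-x) of the tab. Mouth 68 mm inside, 76 mm outside diameter. Axes as carrier.
- lid_grip (a point): Middle of the grip zone of the lid's ORANGE upright round knob (18 mm diameter, 34 mm tall): 33 mm above the lid's underside, 25 mm above the flange's underside, 14 mm below the knob's top. With the lid seated it lies 25 mm above the jar's rim. When setting the lid, close the fingers along the rail's direction to stay clear of the blue tab.
- lid: Loose white lid, about 0.03 kg, standing on the table on its spigot at the start. Spigot below: 59 mm diameter, 8 mm deep, tapered; flange 80 mm diameter, 5 mm thick, which rests on the jar's rim. Origin: centre of the spigot's underside, z up.
- cup: Small steel cup, 60 mm across, 45 mm tall, in front near the lid. A bystander: leave it where it is. Origin at the centre of its underside, z up.
- spare_jar: Spare clear jar, 76 mm across, 80 mm tall, standing on the table at the left. A bystander: leave it where it is. Origin at the centre of its underside, z up.
- bottle: White bottle with blue label and cap, 60 mm across, 170 mm tall, at the left. A bystander: leave it where it is. Origin at the centre of its underside, z up.
- carton: Cardboard carton 90 x 130 x 60 mm, at the right. A bystander: leave it where it is. Origin at the centre of its underside, z up.
- bowl: Steel bowl, 110 mm across, 40 mm tall, at the right. A bystander: leave it where it is. Origin at the centre of its underside, z up.
- spanner: Steel spanner, 160 mm long, lying behind the rails. A bystander: leave it where it is. Origin at the centre of its underside, z up.
- tape: Roll of white tape, 70 mm across, 25 mm tall, behind at the right. A bystander: leave it where it is. Origin at the centre of its underside, z up.
Things that resemble listed ones, but are neither listed nor needed, are in the scene too. Leave any turquoise look-alike of the lid alone.

How it is judged:
By the outcome, as a careful person would: the job done as asked, in the order asked, and still so for the second after the job is handed in, with the robot touching nothing.
It also fails if it takes over 67 s, if anything falls off the work surface, if the arm or the gripper's body presses on something with over 40 N, if the wrist force passes 120 N, or if a joint passes its speed limit or range.

## Working session

There is one attempt and no reset: what is moved stays moved. The work goes in short steps, Python scripts to look and compute and a tool call to move; the robot and the scene stay as the last step left them, time stands still between calls to the robot, and variables do not carry over. Pictures are saved under pics/ and viewed, and the job is handed in when it is done.

Besides the shell and the picture viewer there is one more tool, called after ">>>" as name(argument=value, ...), one argument or row to a line, values as JSON. step_arm: Moves the arm, as the interface text tells. Its arguments: {"type":"object","properties":{"xyz":{"type":"array"},"rotation":{"type":"array"},"grip":{"type":"number"},"force":{"type":"number"}},"required":["xyz","rotation"]}

```bash
mkdir -p pics; ls
python3 - <<'E'
from bench import r
import cv2,pickle
o=r.get_obs()
for k in o: print(k,o[k])
for n in ("side","top"):
    f=r.grab_frame(n); pickle.dump(f,open(f"{n}0.pkl","wb"))
    cv2.imwrite(f"pics/{n}0.png",f["pixels"][:,:,::-1])
    print(n,{k:f[k] for k in f if k!="pixels"})
E
```

```text
pics
clock 0.0
joints [-1.21908739  0.4778383   0.02233169  1.55643571 -0.01148184  1.10932375
 -0.08311191]
qvel [ 9.75185701e-05 -8.56695740e-04 -5.14234255e-04  2.83150337e-03
 -5.26870133e-04  1.43359256e-04  1.73494453e-03]
tau [-1.44731484e-04 -5.96435058e+01  1.60755884e+00 -2.81201953e+01
  1.23981637e-02  9.26314853e-03  4.45819062e-07]
tcp_pos [0.29941959 0.60465586 0.40370631]
orientation [-1.39344866 -0.86311902  0.86559133]
contact_force [ 0.01936549 -0.76531404 -0.00086438]
moment [-0.03894247 -0.03496993 -0.02532826]
grip_width 0.08541218624872793
side {'fx': 359.4895536799453, 'fy': 359.4895536799453, 'cx': 254.05312466094017, 'cy': 194.0004585467748, 'position': array([ 0.5216512 , -0.77346748,  0.999961  ]), 'attitude': array([-2.43027376,  0.02079934, -0.02564239])}
top {'fx': 452.18832535180843, 'fy': 452.18832535180843, 'cx': 258.27603399244555, 'cy': 200.41906550407123, 'position': array([0.45225105, 0.00300056, 1.59550388]), 'attitude': array([-2.16067889,  2.20968333, -0.08295858])}
```

View pics/side0.png

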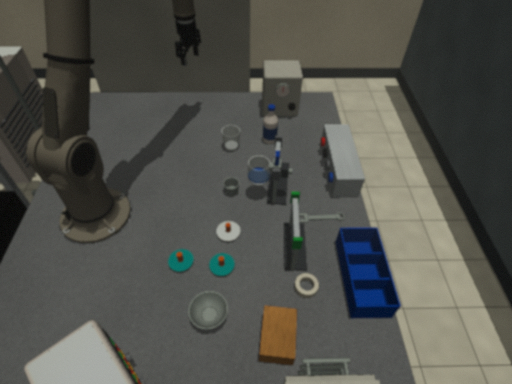

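View pics/top0.png

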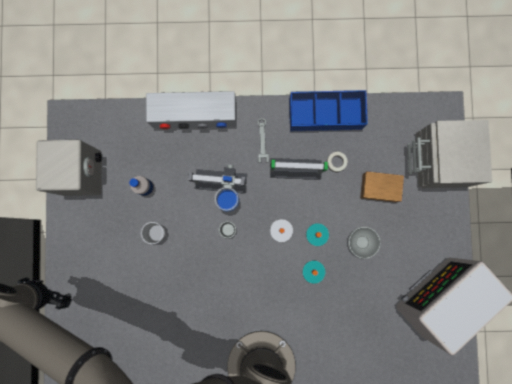

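Run:
```python
from scipy.spatial.transform import Rotation as R
import pickle
print(R.from_rotvec([-1.39344866,-0.86311902,0.86559133]).as_matrix().round(3))
for n in("side","top"):
    f=pickle.load(open(n+"0.pkl","rb")); print(R.from_rotvec(f["attitude"]).as_matrix().round(3))
```

```text
[[ 0.444 -0.001 -0.896]
 [ 0.896 -0.002  0.444]
 [-0.002 -1.    -0.   ]]
[[ 1.    -0.008  0.024]
 [-0.022 -0.758  0.652]
 [ 0.013 -0.653 -0.757]]
[[-0.022 -0.997  0.073]
 [-1.     0.022 -0.003]
 [ 0.002 -0.073 -0.997]]
```

Run:
```python
import cv2,pickle
f=pickle.load(open("top0.pkl","rb"))["pixels"][:,:,::-1]
cv2.imwrite("pics/topz.png",cv2.resize(f[140:260,180:340],None,fx=5,fy=5,interpolation=cv2.INTER_CUBIC))
f=pickle.load(open("side0.pkl","rb"))["pixels"][:,:,::-1]
cv2.imwrite("pics/sidez.png",cv2.resize(f[130:280,180:340],None,fx=4,fy=4,interpolation=cv2.INTER_CUBIC))
```

```text
(no output)
```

View pics/topz.png

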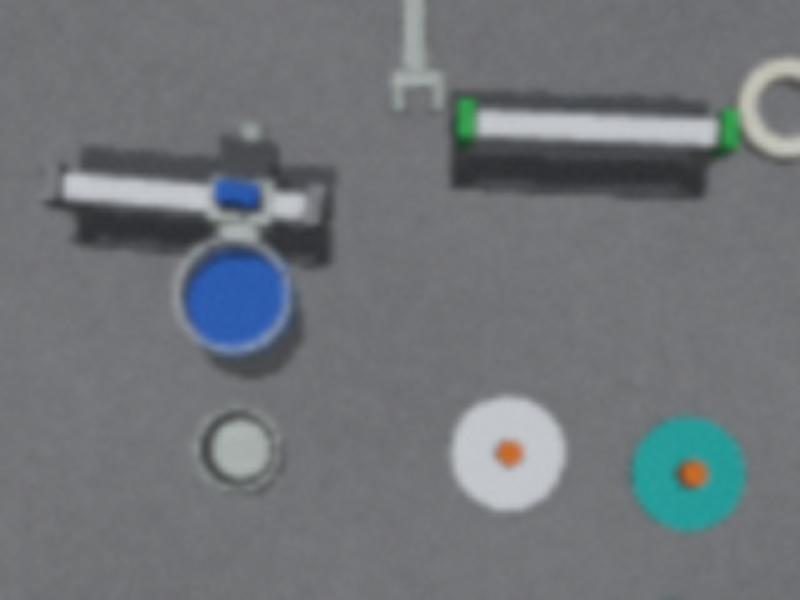

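View pics/sidez.png

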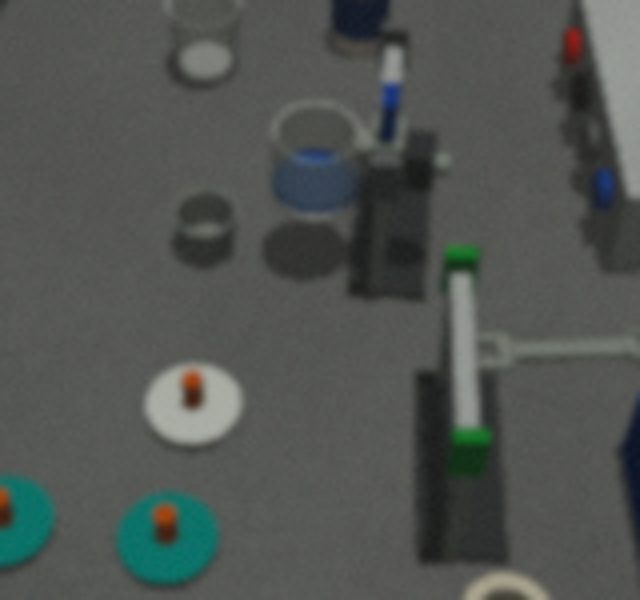

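```bash
cat > h.py <<'E'
import numpy as np,cv2,pickle
from scipy.spatial.transform import Rotation as R
def ray(f,u,v):
    d=R.from_rotvec(f["attitude"]).apply([(u-f["cx"])/f["fx"],(v-f["cy"])/f["fy"],1.0]); return np.array(f["position"]),d
def onz(f,uv,z):
    p,d=ray(f,*uv); return p+d*(z-p[2])/d[2]
def tri(f1,a,f2,b):
    p,d=ray(f1,*a);q,e=ray(f2,*b)
    s=np.linalg.lstsq(np.c_[d,-e],q-p,rcond=None)[0]
    A=p+s[0]*d;B=q+s[1]*e; return (A+B)/2,np.linalg.norm(A-B)
def proj(f,P):
    c=R.from_rotvec(f["attitude"]).inv().apply(np.array(P)-f["position"]); return f["cx"]+f["fx"]*c[...,0]/c[...,2],f["cy"]+f["fy"]*c[...,1]/c[...,2]
def blobs(f,lo,hi,roi=None,mn=4):
    h=cv2.cvtColor(f["pixels"],cv2.COLOR_RGB2HSV); m=cv2.inRange(h,np.array(lo),np.array(hi))
    if roi: 
        z=np.zeros_like(m);x0,x1,y0,y1=roi;z[y0:y1,x0:x1]=255;m&=z
    n,l,s,c=cv2.connectedComponentsWithStats(m)
    return [(c[i],s[i],l==i) for i in range(1,n) if s[i][4]>=mn]
E
python3 - <<'E'
from h import *
F={n:pickle.load(open(n+"0.pkl","rb")) for n in("side","top")}
roi={"top":(180,345,140,260),"side":(150,345,80,290)}
for n,f in F.items():
    for nm,lo,hi,mn in (("green",(45,100,40),(75,255,255),6),("blue",(105,120,60),(125,255,255),6),("white",(0,0,150),(180,60,255),15),("orange",(3,150,80),(18,255,255),4)):
        for c,s,m in blobs(f,lo,hi,roi[n],mn): print(n,nm,c.round(2),s)
E
```

```text
side green [295.   193.54] [291 191   9   6  46]
side green [296.79 242.24] [292 237  11  12 112]
side blue [271.24 106.58] [268 104   7   6  33]
side blue [277.38 154.04] [276 151   4   7  24]
side blue [258.64 168.71] [256 168   6   3  14]
side blue [330.62 175.91] [329 172   5   9  32]
side blue [342.5  237.46] [340 228   5  25  70]
side white [255.6   84.48] [251  80  11  11 103]
side white [332.18 115.03] [304  80  41  87 865]
side white [340.94  84.2 ] [336  80   9  11  71]
side white [295.82 221.38] [295 206   3  29  45]
side white [227.88 231.1 ] [217 222  23  18 267]
side white [306.25 280.87] [296 274  22  16 112]
side orange [227.62 225.23] [226 224   4   4  13]
side orange [179.   254.73] [177 252   5   6  22]
side orange [220.7 258.9] [219 257   5   5  20]
top green [272.51 163.63] [271 159   4  10  35]
top green [325.4  165.77] [324 162   4   9  30]
top blue [227.   178.32] [223 176   9   6  41]
top blue [226.54 199.06] [217 190  20  19 298]
top white [262.34 150.28] [259 140   9  21  79]
top white [335.86 161.11] [328 152  17  19 161]
top white [298.75 165.  ] [275 162  49   7 235]
top white [208.23 178.12] [193 175  33   9 152]
top white [233.06 182.46] [224 177  17  11  65]
top white [281.03 230.1 ] [270 219  23  23 401]
top white [227.67 229.4 ] [223 225  10  10  86]
top orange [281.33 230.11] [280 229   4   3   9]
top orange [318.21 234.36] [316 233   5   4  14]
```

Run:
```python
from h import *
F={n:pickle.load(open(n+"0.pkl","rb")) for n in("side","top")}
t,s=F["top"],F["side"]
def bar(f,roi,z,vmin=130):
    best=max(blobs(f,(0,0,vmin),(180,60,255),roi,10),key=lambda b:b[1][4])
    ys,xs=np.nonzero(best[2]); P=np.array([onz(f,(x,y),z)[:2] for x,y in zip(xs,ys)])
    c=P.mean(0); w,V=np.linalg.eigh(np.cov((P-c).T)); v=V[:,1]; v*=np.sign(v[1])
    a=(P-c)@v; b=(P-c)@V[:,0]
    print(c.round(4),"mid",(c+v*(a.max()+a.min())/2).round(4),"len",a.ptp() if hasattr(a,'ptp') else np.ptp(a),np.ptp(b),"yaw",np.degrees(np.arctan2(-v[0],v[1])).round(2))
print("use top");bar(t,(273,325,155,175),.15,140)
print("use side")
for v in(90,110,130): bar(s,(285,305,190,240),.15,v)
print("park top"); bar(t,(190,223,170,190),.15,140)
print("greens top",[onz(t,c,.168).round(4) for c in((272.51,163.63),(325.4,165.77))])
print("tab top",onz(t,(227,177.9),.2).round(4))
print("side tab",)
# white lid
print("lid top",onz(t,(281.03,230.1),.013).round(4),"knob",onz(t,(281.33,230.11),.047).round(4),"lid side",onz(s,(227.88,231.1),.013).round(4),"knob",onz(s,(227.62,225.23),.045).round(4))
for c,st,m in blobs(s,(100,80,20),(130,255,255),(265,300,130,180),3):print(c,st)
for c,st,m in blobs(t,(105,100,60),(125,255,255),(215,240,170,186),3):print(c,st)
print(proj(s,onz(t,(227,177.9),.2)))
```

```text
use top
[ 0.6697 -0.1352] mid [ 0.6697 -0.1357] len 0.15514763212077637 0.017026835535034764 yaw -3.74
use side
[ 0.6735 -0.1304] mid [ 0.6736 -0.1298] len 0.14223551937789322 0.03566967420660345 yaw -4.44
[ 0.6703 -0.1335] mid [ 0.6706 -0.1298] len 0.1417480393952837 0.01881803913744843 yaw -3.75
[ 0.67   -0.1348] mid [ 0.6702 -0.1316] len 0.13770094168899177 0.012995584816700387 yaw -3.65
park top
[0.6344 0.159 ] mid [0.6344 0.1593] len 0.09559820241054423 0.02251716971657487 yaw -7.12
greens top [array([ 0.6734, -0.0499,  0.168 ]), array([ 0.6628, -0.2181,  0.168 ])]
tab top [0.6269 0.0937 0.2   ]
side tab
lid top [ 0.4627 -0.0795  0.013 ] knob [ 0.4624 -0.0788  0.047 ] lid side [ 0.4625 -0.0852  0.013 ] knob [ 0.463  -0.0843  0.045 ]
[269.81318681 133.65934066] [265 130  12   9  91]
[276.90384615 156.61538462] [275 151   5  14  52]
[265.61538462 176.23076923] [265 172   3   8  13]
[227.06521739 178.30434783] [223 176   9   6  46]
(np.float64(277.27839453955846), np.float64(152.48927668810245))
```

Run:
```python
import cv2,pickle
f=pickle.load(open("top0.pkl","rb"))["pixels"][:,:,::-1]
cv2.imwrite("pics/topt.png",cv2.resize(f[160:222,190:256],None,fx=9,fy=9,interpolation=cv2.INTER_NEAREST))
f=pickle.load(open("side0.pkl","rb"))["pixels"][:,:,::-1]
cv2.imwrite("pics/sidet.png",cv2.resize(f[130:200,240:304],None,fx=8,fy=8,interpolation=cv2.INTER_NEAREST))
```

```text
(no output)
```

View pics/topt.png

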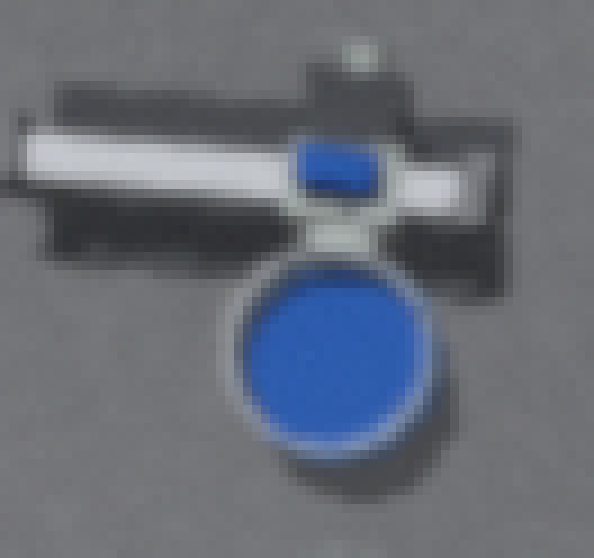

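View pics/sidet.png

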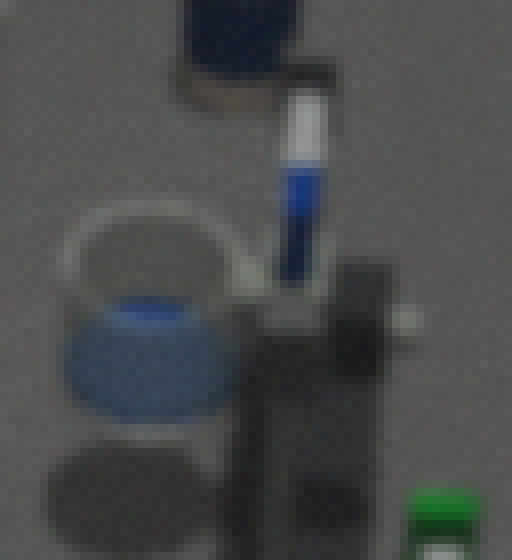

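```bash
cat >> h.py <<'E'
def plan(p,az,o=None):
    from bench import r
    o=o or r.get_obs(); Rc=R.from_rotvec(o["orientation"])
    a=np.radians(az); X=np.array([np.cos(a),np.sin(a),0]);Y=np.array([0,0,-1.]);Rt=R.from_matrix(np.c_[X,Y,np.cross(X,Y)])
    d=np.array(p)-o["tcp_pos"]
    print("clk",o["clock"],"tcp",o["tcp_pos"].round(4),"q",o["joints"].round(2))
    print("xyz",(Rc.inv().apply(d)/.3).round(4),"rot",((Rc.inv()*Rt).as_rotvec()/(np.pi/2)).round(4))
E
python3 - <<'E'
from h import *
t=pickle.load(open("top0.pkl","rb"))
a=onz(t,(194.2,176.7),.15);b=onz(t,(237.3,180.4),.15)
print(a,b,"yaw",np.degrees(np.arctan2(-(a-b)[0],(a-b)[1])), "x at .092",b+(a-b)*(.092-b[1])/(a-b)[1])
plan((.627,.092,.44),-6)
E
```

```text
[0.63942182 0.20239212 0.15      ] [0.62436197 0.06401898 0.15      ] yaw -6.211340544304139 x at .092 [0.62740729 0.092      0.15      ]
clk 0.1 tcp [0.2994 0.6047 0.4038] q [-1.22  0.48  0.02  1.56 -0.01  1.11 -0.08]
xyz [-1.0472 -0.1187 -1.7369] rot [ 7.00e-04  7.74e-01 -9.00e-04]
```

>>> step_arm(
  xyz=[
    [-0.26, -0.06, -0.43],
    [-0.52, -0.12, -0.87],
    [-0.52, -0.12, -0.87],
    [-0.52, -0.12, -0.87],
    [-0.52, -0.12, -0.87],
    [-0.52, -0.12, -0.87],
    [-0.52, -0.12, -0.87],
  ],
  rotation=[
    [0, 0.12, 0],
    [0, 0.24, 0],
    [0, 0.36, 0],
    [0, 0.39, 0],
    [0, 0.39, 0],
    [0, 0.39, 0],
    [0, 0.39, 0],
  ],
  grip=0.45,
  force=30,
)

```text
clock: 0.98
tcp_pos: [0.4637, 0.3495, 0.4398]
orientation: [-1.536, -0.39, 0.392]
contact_force: [-0.6, 0.3, -0.6]
grip_width: 0.047
```

Run:
```python
from h import *
plan((.627,.092,.44),-6.2)
```

```text
clk 0.975 tcp [0.4637 0.3495 0.4398] q [-0.94  0.29  0.24  1.76 -0.08  1.1  -0.18]
xyz [ 6.7600e-02 -3.0000e-04 -1.0141e+00] rot [ 0.0007  0.3863 -0.0011]
```

>>> step_arm(
  xyz=[
    [0.05, 0, -0.9],
    [0.05, 0, -0.9],
    [0.065, 0, -1.0],
    [0.065, 0, -1.0],
    [0.065, 0, -1.0],
    [0.065, 0, -1.0],
    [0.065, 0, -1.0],
    [0.065, 0, -1.0],
    [0.065, 0, -1.0],
  ],
  rotation=[
    [0, 0.12, 0],
    [0, 0.24, 0],
    [0, 0.36, 0],
    [0, 0.385, 0],
    [0, 0.385, 0],
    [0, 0.385, 0],
    [0, 0.385, 0],
    [0, 0.385, 0],
    [0, 0.385, 0],
  ],
)

```text
clock: 2.1
tcp_pos: [0.6238, 0.0971, 0.4399]
orientation: [-1.57, 0.083, -0.08]
contact_force: [0.0, -0.3, -0.0]
grip_width: 0.0471
```

Run:
```python
from h import *
plan((.627,.092,.335),-6.2)
```

```text
clk 2.1 tcp [0.6238 0.0971 0.4399] q [-0.59  0.4   0.46  1.65 -0.19  1.14 -0.19]
xyz [ 0.0128  0.3495 -0.0156] rot [ 0.0006  0.003  -0.0011]
```

>>> step_arm(
  xyz=[
    [0.0128, 0, -0.0156],
    [0.0128, 0.05, -0.0156],
    [0.0128, 0.1, -0.0156],
    [0.0128, 0.15, -0.0156],
    [0.0128, 0.2, -0.0156],
    [0.0128, 0.2, -0.0156],
  ],
  rotation=[
    [0, 0.003, 0],
    [0, 0.003, 0],
    [0, 0.003, 0],
    [0, 0.003, 0],
    [0, 0.003, 0],
    [0, 0.003, 0],
  ],
)

```text
clock: 2.85
tcp_pos: [0.6266, 0.092, 0.378]
orientation: [-1.571, 0.089, -0.081]
contact_force: [0.4, -0.2, 0.5]
grip_width: 0.0471
```

```bash
cat > look.py <<'E'
import sys
from h import *
from bench import r
tag=sys.argv[1]; x0,x1,y0,y1=map(int,sys.argv[2].split(",")); a0,a1,b0,b1=map(int,sys.argv[3].split(","))
out=[]
for n,c in(("side",(a0,a1,b0,b1)),("top",(x0,x1,y0,y1))):
    f=r.grab_frame(n); pickle.dump(f,open(f"{n}{tag}.pkl","wb"))
    g=f["pixels"][c[2]:c[3],c[0]:c[1],::-1]; g=cv2.resize(g,None,fx=min(395/g.shape[1],595/g.shape[0]),fy=min(395/g.shape[1],595/g.shape[0]),interpolation=cv2.INTER_CUBIC)
    g=cv2.copyMakeBorder(g,0,595-g.shape[0],0,395-g.shape[1],0,value=0); out.append(g)
cv2.imwrite(f"pics/{tag}.png",cv2.hconcat(out))
E
python3 look.py a 180,280,120,240 220,320,80,220; python3 -c "
from h import *
plan((.627,.092,.335),-6.2)"
```

```text
clk 2.95 tcp [0.6272 0.092  0.3799] q [-0.57  0.46  0.44  1.71 -0.22  1.03 -0.16]
xyz [-0.0005  0.1496  0.0002] rot [ 0.0007 -0.     -0.001 ]
```

View pics/a.png

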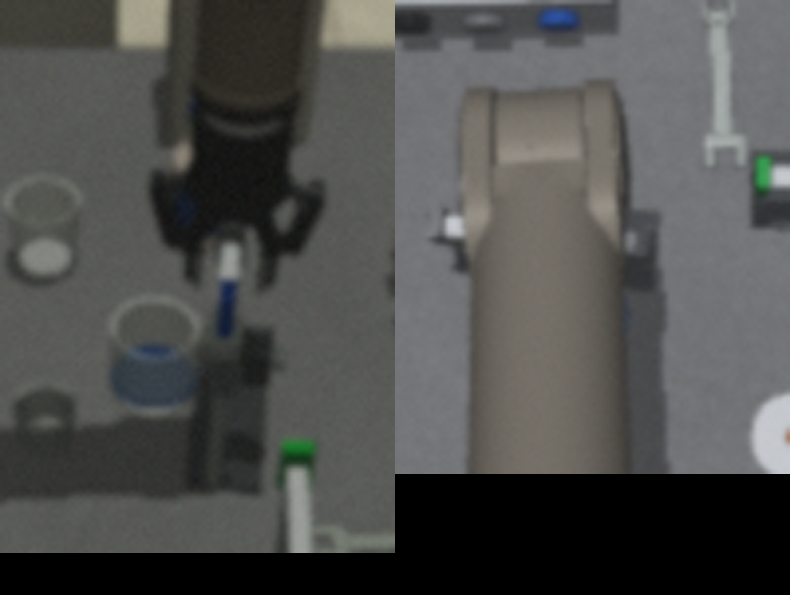

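The side view shows the fingers straddling the blue tab: fingers at about x=195 and 270 in the crop, tab at 228. I'm descending and closing.

>>> step_arm(
  xyz=[
    [0, 0.04, 0],
    [0, 0.08, 0],
    [0, 0.12, 0],
    [0, 0.15, 0],
    [0, 0.15, 0],
    [0, 0.15, 0],
  ],
  rotation=[
    [0, 0, 0],
    [0, 0, 0],
    [0, 0, 0],
    [0, 0, 0],
    [0, 0, 0],
    [0, 0, 0],
  ],
)

```text
clock: 3.7
tcp_pos: [0.6273, 0.0919, 0.3351]
orientation: [-1.57, 0.086, -0.084]
contact_force: [0.2, -0.1, -0.0]
grip_width: 0.0469
```

>>> step_arm(
  xyz=[
    [0, 0, 0],
    [0, 0, 0],
    [0, 0, 0],
    [0, 0, 0],
    [0, 0, 0],
    [0, 0, 0],
  ],
  rotation=[
    [0, 0, 0],
    [0, 0, 0],
    [0, 0, 0],
    [0, 0, 0],
    [0, 0, 0],
    [0, 0, 0],
  ],
  grip=1,
  force=80,
)

```text
clock: 4.45
tcp_pos: [0.6273, 0.0919, 0.3356]
orientation: [-1.57, 0.086, -0.084]
contact_force: [-2.3, 0.6, 5.8]
grip_width: 0.0132
```

>>> step_arm(
  xyz=[
    [0, -0.02, 0],
    [0, -0.05, 0],
    [0, -0.08, 0],
    [0, -0.12, 0],
    [0, -0.17, 0],
    [0, -0.22, 0],
    [0, -0.28, 0],
    [0, -0.34, 0],
    [0, -0.4, 0],
    [0, -0.45, 0],
    [0, -0.45, 0],
    [0, -0.45, 0],
    [0, -0.45, 0],
  ],
  rotation=[
    [0, 0, 0],
    [0, 0, 0],
    [0, 0, 0],
    [0, 0, 0],
    [0, 0, 0],
    [0, 0, 0],
    [0, 0, 0],
    [0, 0, 0],
    [0, 0, 0],
    [0, 0, 0],
    [0, 0, 0],
    [0, 0, 0],
    [0, 0, 0],
  ],
)

```text
clock: 6.08
tcp_pos: [0.6273, 0.0921, 0.4697]
orientation: [-1.57, 0.087, -0.083]
contact_force: [0.0, -0.7, -3.6]
grip_width: 0.013
```

```bash
python3 look.py b 180,280,120,240 220,320,80,220; python3 -c "
from h import *
from bench import r
o=r.get_obs();print(o['contact_force'],o['moment'],o['grip_width'])
plan((.6698,-.134,.47),-3.7,o)"
```

```text
[ 0.22525807 -0.27852516 -3.92297717] [-0.01461254  0.03966526 -0.01549069] 0.013114341704730841
clk 6.175 tcp [0.6273 0.092  0.47  ] q [-0.59  0.38  0.47  1.61 -0.18  1.2  -0.19]
xyz [ 2.221e-01  2.000e-04 -7.336e-01] rot [ 0.0007 -0.0278 -0.0013]
```

View pics/b.png

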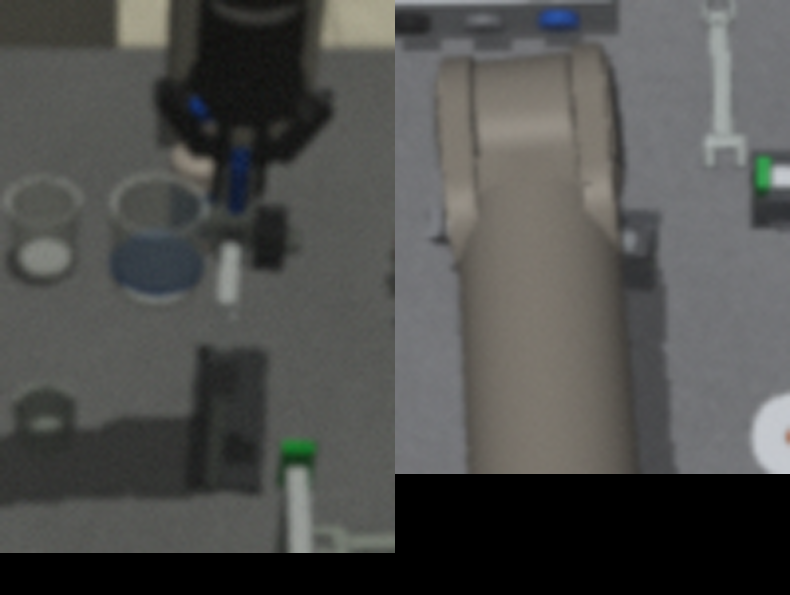

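>>> step_arm(
  xyz=[
    [0.01, 0, -0.03],
    [0.03, 0, -0.09],
    [0.06, 0, -0.17],
    [0.08, 0, -0.25],
    [0.1, 0, -0.34],
    [0.13, 0, -0.43],
    [0.16, 0, -0.52],
    [0.18, 0, -0.6],
    [0.2, 0, -0.66],
    [0.215, 0, -0.7],
    [0.222, 0, -0.7336],
    [0.222, 0, -0.7336],
    [0.222, 0, -0.7336],
    [0.222, 0, -0.7336],
  ],
  rotation=[
    [0, 0, 0],
    [0, 0, 0],
    [0, -0.005, 0],
    [0, -0.01, 0],
    [0, -0.015, 0],
    [0, -0.02, 0],
    [0, -0.025, 0],
    [0, -0.028, 0],
    [0, -0.028, 0],
    [0, -0.028, 0],
    [0, -0.028, 0],
    [0, -0.028, 0],
    [0, -0.028, 0],
    [0, -0.028, 0],
  ],
)

```text
clock: 7.92
tcp_pos: [0.6699, -0.133, 0.47]
orientation: [-1.571, 0.051, -0.048]
contact_force: [-0.4, 0.8, -2.5]
grip_width: 0.0134
```

```bash
python3 look.py c 240,350,110,240 240,340,120,270; python3 -c "
from h import *
plan((.6698,-.134,.37),-3.7)"
```

```text
clk 8.025 tcp [ 0.6698 -0.1333  0.4701] q [-0.24  0.48  0.51  1.48 -0.24  1.25  0.24]
xyz [ 0.0007  0.3337 -0.0021] rot [ 0.0005  0.0008 -0.0013]
```

View pics/c.png

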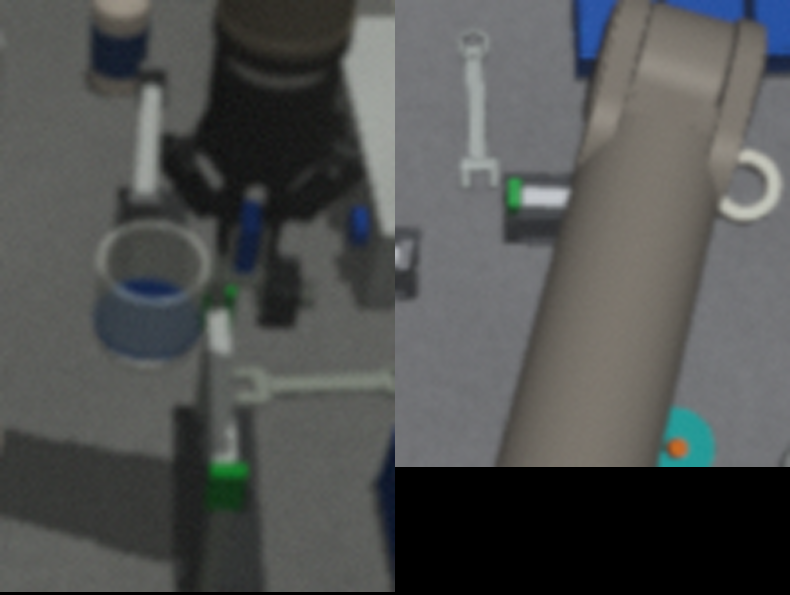

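>>> step_arm(
  xyz=[
    [0, 0.03, 0],
    [0, 0.07, 0],
    [0, 0.12, 0],
    [0, 0.18, -0.001],
    [0, 0.23, -0.002],
    [0, 0.28, -0.002],
    [0, 0.315, -0.002],
    [0, 0.333, -0.002],
    [0, 0.333, -0.002],
    [0, 0.333, -0.002],
  ],
  rotation=[
    [0, 0, 0],
    [0, 0, 0],
    [0, 0, 0],
    [0, 0, 0],
    [0, 0, 0],
    [0, 0, 0],
    [0, 0, 0],
    [0, 0, 0],
    [0, 0, 0],
    [0, 0, 0],
  ],
)

```text
clock: 9.28
tcp_pos: [0.6698, -0.134, 0.3708]
orientation: [-1.571, 0.051, -0.049]
contact_force: [-0.6, -0.1, -3.7]
grip_width: 0.0131
```

```bash
python3 look.py d 240,350,110,240 250,330,140,250; python3 -c "
from h import *
plan((.6698,-.134,.335),-3.7)"
```

```text
clk 9.375 tcp [ 0.6697 -0.134   0.3708] q [-0.22  0.56  0.48  1.59 -0.28  1.06  0.27]
xyz [0.0003 0.1195 0.0002] rot [ 0.0005  0.0008 -0.0007]
```

View pics/d.png

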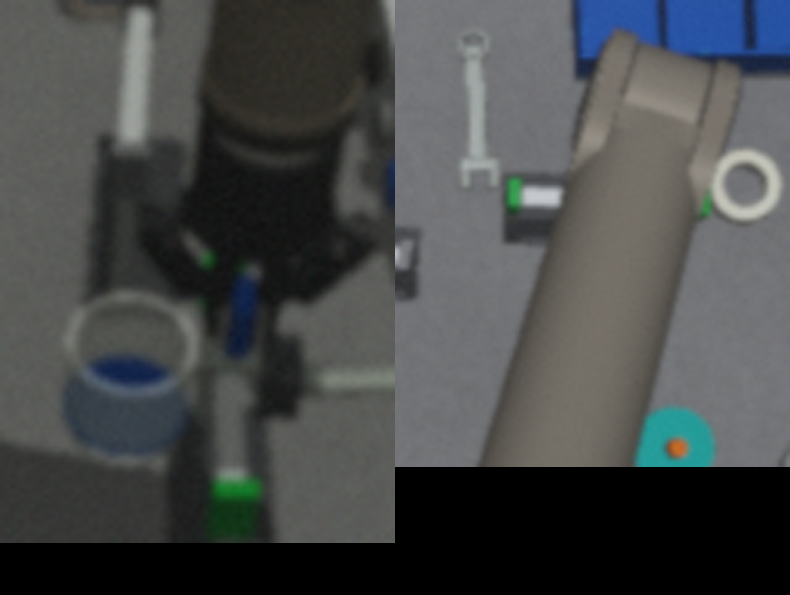

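The carrier hangs upright over the working rail, with its saddle at about (235,380) above the bar and the near green stop at (237,490). I'm lowering it slowly and watching the force.

>>> step_arm(
  xyz=[
    [0, 0.015, 0],
    [0, 0.03, 0],
    [0, 0.045, 0],
    [0, 0.06, 0],
    [0, 0.07, 0],
    [0, 0.07, 0],
  ],
  rotation=[
    [0, 0, 0],
    [0, 0, 0],
    [0, 0, 0],
    [0, 0, 0],
    [0, 0, 0],
    [0, 0, 0],
  ],
)

```text
clock: 10.12
tcp_pos: [0.6696, -0.134, 0.3495]
orientation: [-1.571, 0.051, -0.048]
contact_force: [-0.2, -0.7, -3.3]
grip_width: 0.013
```

>>> step_arm(
  xyz=[
    [0, 0.012, 0],
    [0, 0.024, 0],
    [0, 0.034, 0],
    [0, 0.04, 0],
    [0, 0.04, 0],
  ],
  rotation=[
    [0, 0, 0],
    [0, 0, 0],
    [0, 0, 0],
    [0, 0, 0],
    [0, 0, 0],
  ],
)

```text
clock: 10.75
tcp_pos: [0.6696, -0.134, 0.3373]
orientation: [-1.571, 0.051, -0.048]
contact_force: [-0.0, 0.1, -3.4]
grip_width: 0.013
```

>>> step_arm(
  xyz=[
    [0, 0.004, 0],
    [0, 0.007, 0],
    [0, 0.01, 0],
    [0, 0.01, 0],
  ],
  rotation=[
    [0, 0, 0],
    [0, 0, 0],
    [0, 0, 0],
    [0, 0, 0],
  ],
)

```text
clock: 11.25
tcp_pos: [0.6696, -0.1342, 0.3357]
orientation: [-1.57, 0.051, -0.049]
contact_force: [-3.5, 1.4, 6.4]
grip_width: 0.0132
```

>>> step_arm(
  xyz=[
    [0, 0.007, 0],
    [0, 0.007, 0],
    [0, 0.007, 0],
  ],
  rotation=[
    [0, 0, 0],
    [0, 0, 0],
    [0, 0, 0],
  ],
)

```text
clock: 11.62
tcp_pos: [0.6695, -0.1342, 0.3357]
orientation: [-1.57, 0.05, -0.049]
contact_force: [-5.4, 1.4, 10.5]
grip_width: 0.0134
```

```bash
python3 look.py e 240,350,110,240 250,330,140,250; python3 -c "
from h import *
plan((.6698,-.134,.335),-3.7)"
```

```text
clk 11.725 tcp [ 0.6695 -0.1343  0.3357] q [-0.21  0.59  0.46  1.62 -0.3   1.    0.29]
xyz [0.001  0.0022 0.001 ] rot [-0.0004  0.0007 -0.0004]
```

View pics/e.png

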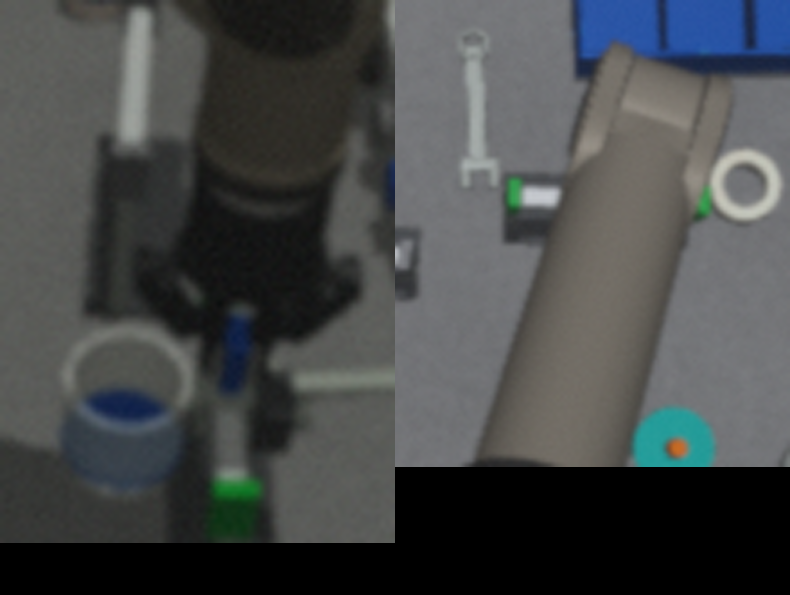

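The force is rising at TCP z 0.3357, the same height as when it was home on the parking rail, so it is seated. I'm opening the gripper.

>>> step_arm(
  xyz=[
    [0, 0, 0],
    [0, 0, 0],
    [0, 0, 0],
    [0, 0, 0],
    [0, 0, 0],
  ],
  rotation=[
    [0, 0, 0],
    [0, 0, 0],
    [0, 0, 0],
    [0, 0, 0],
    [0, 0, 0],
  ],
  grip=0.45,
  force=30,
)

```text
clock: 12.35
tcp_pos: [0.6695, -0.1343, 0.3355]
orientation: [-1.57, 0.05, -0.049]
contact_force: [-0.5, -0.9, -0.7]
grip_width: 0.0468
```

>>> step_arm(
  xyz=[
    [0, -0.03, 0],
    [0, -0.08, 0],
    [0, -0.15, 0],
    [0, -0.25, 0],
    [0, -0.35, 0],
    [0, -0.4, 0],
    [0, -0.4, 0],
  ],
  rotation=[
    [0, 0, 0],
    [0, 0, 0],
    [0, 0, 0],
    [0, 0, 0],
    [0, 0, 0],
    [0, 0, 0],
    [0, 0, 0],
  ],
)

```text
clock: 13.22
tcp_pos: [0.6697, -0.1346, 0.4572]
orientation: [-1.57, 0.048, -0.052]
contact_force: [0.3, -1.1, -0.5]
grip_width: 0.0469
```

```bash
python3 -c "
from h import *
plan((.4626,-.082,.40),86.3)
plan((.4626,-.082,.40),-93.7)"
```

```text
clk 13.225 tcp [ 0.6697 -0.1346  0.4572] q [-0.23  0.49  0.5   1.5  -0.24  1.22  0.24]
xyz [-0.7005  0.1892  0.131 ] rot [ 7.000e-04 -9.994e-01  1.300e-03]
clk 13.225 tcp [ 0.6697 -0.1346  0.4572] q [-0.23  0.49  0.5   1.5  -0.24  1.22  0.24]
xyz [-0.7005  0.1892  0.131 ] rot [-1.3000e-03  1.0006e+00  7.0000e-04]
```

>>> step_arm(
  xyz=[
    [-0.1, 0, 0.02],
    [-0.2, 0, 0.04],
    [-0.3, 0, 0.06],
    [-0.4, 0, 0.08],
    [-0.5, 0.05, 0.1],
    [-0.6, 0.1, 0.12],
    [-0.7, 0.15, 0.131],
    [-0.7, 0.19, 0.131],
    [-0.7, 0.19, 0.131],
    [-0.7, 0.19, 0.131],
    [-0.7, 0.19, 0.131],
    [-0.7, 0.19, 0.131],
    [-0.7, 0.19, 0.131],
  ],
  rotation=[
    [0, -0.11, 0],
    [0, -0.22, 0],
    [0, -0.33, 0],
    [0, -0.44, 0],
    [0, -0.55, 0],
    [0, -0.66, 0],
    [0, -0.77, 0],
    [0, -0.88, 0],
    [0, -0.99, 0],
    [0, -0.999, 0],
    [0, -0.999, 0],
    [0, -0.999, 0],
    [0, -0.999, 0],
  ],
)

```text
clock: 14.85
tcp_pos: [0.4628, -0.0819, 0.3998]
orientation: [-1.241, -1.162, 1.159]
contact_force: [0.5, -0.3, -0.4]
grip_width: 0.047
```

```bash
python3 look.py f 240,350,110,240 200,320,140,270; python3 -c "
from h import *
plan((.4626,-.082,.188),86.3)"
```

```text
clk 14.95 tcp [ 0.4628 -0.0819  0.3998] q [-0.18  0.14  0.25  2.05 -0.04  0.96  1.59]
xyz [-7.00e-04  7.06e-01  2.00e-03] rot [ 0.0013 -0.0007  0.0004]
```

View pics/f.png

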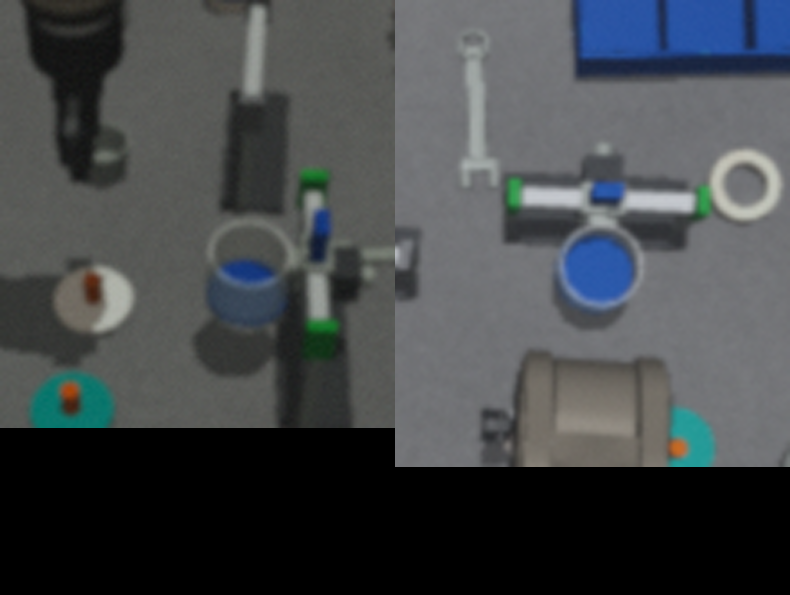

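Run:
```python
from h import *
t=pickle.load(open("topf.pkl","rb"));s=pickle.load(open("sidef.pkl","rb"))
print(tri(t,(240+205/3.59-.5,110+268/3.59-.5),s,(200+251/3.29-.5,140+254/3.29-.5)))
for z in(.14,.15,.16,.17): print(z,onz(t,(240+205/3.59-.5,110+268/3.59-.5),z).round(4),[np.round(v,1) for v in proj(t,np.array([.6096,-.1304,z]))],[np.round(v,1) for v in proj(s,np.array([.6096,-.1304,z]))])
for n,f,c in (("t",t,(280,325,155,205)),("s",s,(255,305,195,250))):
    g=f["pixels"][c[2]:c[3],c[0]:c[1],::-1]; g=cv2.resize(g,None,fx=8,fy=8,interpolation=cv2.INTER_CUBIC)
    # overlay predicted rim circles at several z
    for z,col in((.15,(0,255,255)),(.16,(0,0,255))):
        a=np.linspace(0,6.283,60); P=np.c_[.6096+.038*np.cos(a),-.1304+.038*np.sin(a),np.full(60,z)]
        u,v=proj(f,P); cv2.polylines(g,[np.int32(np.c_[(u-c[0]+.5)*8,(v-c[2]+.5)*8])],True,col,1)
    cv2.imwrite(f"pics/rim_{n}.png",g)
a,b=cv2.imread("pics/rim_t.png"),cv2.imread("pics/rim_s.png");H=440
a,b=[cv2.copyMakeBorder(q,0,H-q.shape[0],0,0,0) for q in(a,b)];cv2.imwrite("pics/rim.png",cv2.hconcat([a,b]))
# knob in side view
for c,st,m in blobs(s,(0,120,40),(18,255,255),(210,245,205,245),3): print(c,st)
for z in(.02,.033,.047): print([np.round(v,1) for v in proj(s,np.array([.4626,-.082,z]))])
```

```text
(array([ 0.61017848, -0.12680482,  0.14451191]), np.float64(0.0031827409349120704))
0.14 [ 0.6091 -0.1272  0.14  ] [np.float64(297.6), np.float64(184.0)] [np.float64(275.1), np.float64(218.6)]
0.15 [ 0.608  -0.1263  0.15  ] [np.float64(297.9), np.float64(183.6)] [np.float64(275.2), np.float64(216.6)]
0.16 [ 0.6069 -0.1254  0.16  ] [np.float64(298.1), np.float64(183.3)] [np.float64(275.4), np.float64(214.5)]
0.17 [ 0.6058 -0.1245  0.17  ] [np.float64(298.4), np.float64(182.9)] [np.float64(275.6), np.float64(212.5)]
[227.60714286 226.82142857] [226 223   4   9  28]
[np.float64(227.8), np.float64(229.1)]
[np.float64(227.7), np.float64(226.8)]
[np.float64(227.5), np.float64(224.3)]
```

View pics/rim.png

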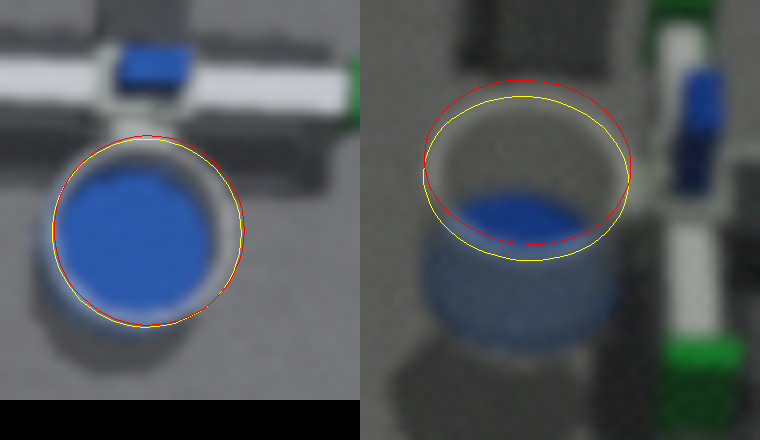

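>>> step_arm(
  xyz=[
    [0, 0.1, 0.002],
    [0, 0.2, 0.002],
    [0, 0.32, 0.002],
    [0, 0.43, 0.002],
    [0, 0.53, 0.002],
    [0, 0.6, 0.002],
    [0, 0.65, 0.002],
    [0, 0.68, 0.002],
    [0, 0.699, 0.002],
    [0, 0.699, 0.002],
    [0, 0.699, 0.002],
  ],
  rotation=[
    [0, 0, 0],
    [0, 0, 0],
    [0, 0, 0],
    [0, 0, 0],
    [0, 0, 0],
    [0, 0, 0],
    [0, 0, 0],
    [0, 0, 0],
    [0, 0, 0],
    [0, 0, 0],
    [0, 0, 0],
  ],
)

```text
clock: 16.32
tcp_pos: [0.4628, -0.0819, 0.1906]
orientation: [-1.241, -1.163, 1.159]
contact_force: [1.3, -0.0, -0.9]
grip_width: 0.0471
```

```bash
python3 look.py g 240,350,110,240 195,265,190,270
```

```text
(no output)
```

View pics/g.png

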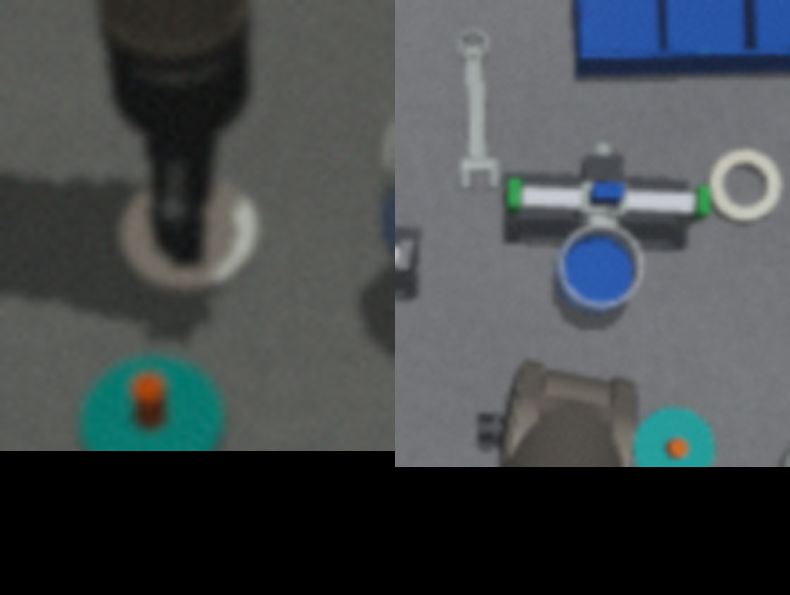

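The fingers stand either side of the knob, above the white flange (crop 120–258, 180–290). Closing now.

>>> step_arm(
  xyz=[
    [0, 0, 0],
    [0, 0, 0],
    [0, 0, 0],
    [0, 0, 0],
    [0, 0, 0],
    [0, 0, 0],
  ],
  rotation=[
    [0, 0, 0],
    [0, 0, 0],
    [0, 0, 0],
    [0, 0, 0],
    [0, 0, 0],
    [0, 0, 0],
  ],
  grip=1,
  force=30,
)

```text
clock: 17.18
tcp_pos: [0.463, -0.0818, 0.1909]
orientation: [-1.242, -1.164, 1.159]
contact_force: [-0.9, 1.1, 5.7]
grip_width: 0.0169
```

>>> step_arm(
  xyz=[
    [0, -0.03, 0],
    [0, -0.1, 0],
    [0, -0.2, 0],
    [0, -0.32, 0],
    [0, -0.44, 0],
    [0, -0.56, 0],
    [0, -0.67, 0],
    [0, -0.72, 0],
    [0, -0.75, 0],
    [0, -0.75, 0],
    [0, -0.75, 0],
  ],
  rotation=[
    [0, 0, 0],
    [0, 0, 0],
    [0, 0, 0],
    [0, 0, 0],
    [0, 0, 0],
    [0, 0, 0],
    [0, 0, 0],
    [0, 0, 0],
    [0, 0, 0],
    [0, 0, 0],
    [0, 0, 0],
  ],
)

```text
clock: 18.55
tcp_pos: [0.4619, -0.0819, 0.4148]
orientation: [-1.24, -1.162, 1.16]
contact_force: [-0.2, 0.4, -0.2]
grip_width: 0.0171
```

```bash
python3 look.py i 240,350,110,240 180,300,100,240;python3 -c "
from h import *
plan((.609,-.1295,.41),86.3)"
```

```text
clk 18.65 tcp [ 0.4619 -0.0819  0.4149] q [-0.2   0.12  0.27  2.03 -0.04  0.99  1.59]
xyz [-0.126   0.0171 -0.4995] rot [ 0.001  -0.0007  0.0003]
```

View pics/i.png

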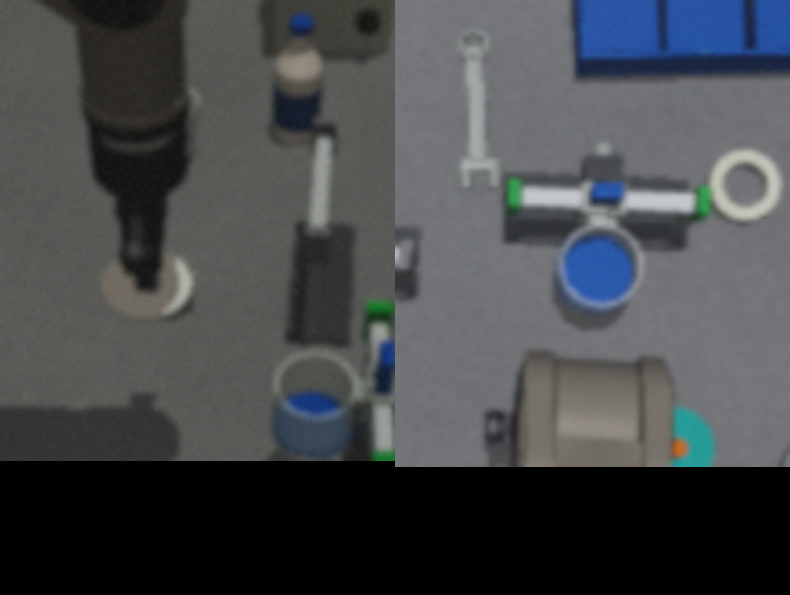

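>>> step_arm(
  xyz=[
    [-0.01, 0, -0.03],
    [-0.03, 0, -0.1],
    [-0.05, 0, -0.18],
    [-0.07, 0, -0.27],
    [-0.09, 0, -0.36],
    [-0.11, 0, -0.43],
    [-0.12, 0, -0.47],
    [-0.126, 0, -0.5],
    [-0.126, 0, -0.5],
    [-0.126, 0, -0.5],
    [-0.126, 0, -0.5],
  ],
  rotation=[
    [0, 0, 0],
    [0, 0, 0],
    [0, 0, 0],
    [0, 0, 0],
    [0, 0, 0],
    [0, 0, 0],
    [0, 0, 0],
    [0, 0, 0],
    [0, 0, 0],
    [0, 0, 0],
    [0, 0, 0],
  ],
)

```text
clock: 20.02
tcp_pos: [0.6087, -0.1293, 0.4153]
orientation: [-1.24, -1.162, 1.16]
contact_force: [-0.2, 0.3, -0.6]
grip_width: 0.0173
```

```bash
python3 -c "
from h import *
plan((.609,-.1295,.35),86.3)"
```

```text
clk 20.025 tcp [ 0.6087 -0.1293  0.4153] q [-0.11  0.39  0.29  1.69 -0.13  1.08  1.73]
xyz [-0.0006  0.2177 -0.0006] rot [ 0.001  -0.0006  0.0005]
```

Lowering to just above the rim, then a look.

>>> step_arm(
  xyz=[
    [0, 0.04, -0.001],
    [0, 0.09, -0.001],
    [0, 0.14, -0.001],
    [0, 0.18, -0.001],
    [0, 0.217, -0.001],
    [0, 0.217, -0.001],
    [0, 0.217, -0.001],
  ],
  rotation=[
    [0, 0, 0],
    [0, 0, 0],
    [0, 0, 0],
    [0, 0, 0],
    [0, 0, 0],
    [0, 0, 0],
    [0, 0, 0],
  ],
)

```text
clock: 20.9
tcp_pos: [0.6094, -0.1294, 0.3506]
orientation: [-1.241, -1.163, 1.159]
contact_force: [-0.3, 0.3, -1.3]
grip_width: 0.0168
```

```bash
python3 look.py j 250,340,120,240 245,315,180,260
```

```text
(no output)
```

View pics/j.png

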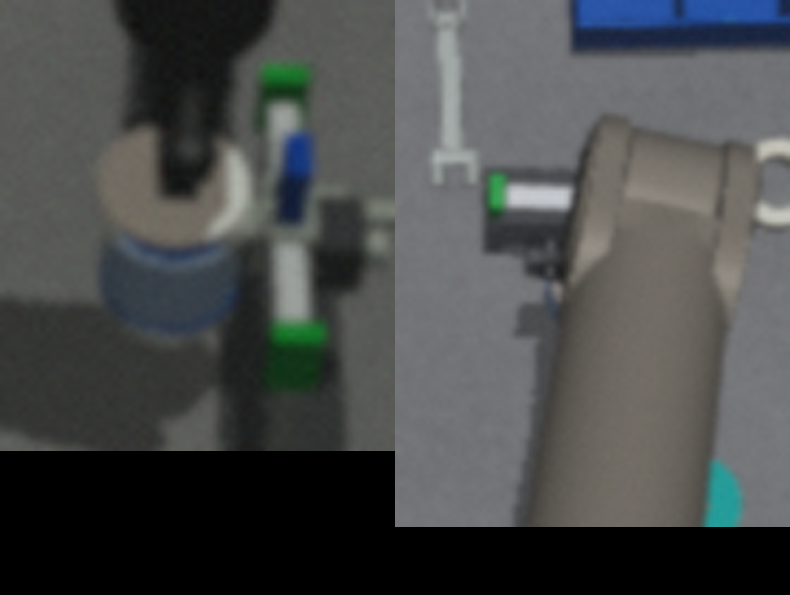

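>>> step_arm(
  xyz=[
    [0, 0.01, 0],
    [0, 0.02, 0],
    [0, 0.03, 0],
    [0, 0.04, 0],
    [0, 0.05, 0],
    [0, 0.05, 0],
  ],
  rotation=[
    [0, 0, 0],
    [0, 0, 0],
    [0, 0, 0],
    [0, 0, 0],
    [0, 0, 0],
    [0, 0, 0],
  ],
)

```text
clock: 21.75
tcp_pos: [0.6093, -0.1294, 0.3355]
orientation: [-1.241, -1.163, 1.159]
contact_force: [0.0, -0.3, 0.1]
grip_width: 0.0173
```

>>> step_arm(
  xyz=[
    [0, 0.004, 0],
    [0, 0.008, 0],
    [0, 0.012, 0],
    [0, 0.012, 0],
  ],
  rotation=[
    [0, 0, 0],
    [0, 0, 0],
    [0, 0, 0],
    [0, 0, 0],
  ],
)

```text
clock: 22.25
tcp_pos: [0.6093, -0.1294, 0.3321]
orientation: [-1.241, -1.163, 1.159]
contact_force: [-1.1, 0.7, 2.9]
grip_width: 0.017
```

>>> step_arm(
  xyz=[
    [0, 0.003, 0],
    [0, 0.003, 0],
    [0, 0.003, 0],
  ],
  rotation=[
    [0, 0, 0],
    [0, 0, 0],
    [0, 0, 0],
  ],
)

```text
clock: 22.62
tcp_pos: [0.6093, -0.1294, 0.3313]
orientation: [-1.241, -1.163, 1.159]
contact_force: [-0.2, 0.1, 2.9]
grip_width: 0.0172
```

```bash
python3 look.py k 250,340,120,240 245,315,180,260; python3 -c "
from bench import r
o=r.get_obs();print(o['contact_force'],o['moment'],o['tcp_pos'])"
```

```text
[-1.20823246  0.25704687  3.07093743] [ 0.0657223   0.14230985 -0.02822881] [ 0.60934105 -0.12940131  0.33122717]
```

View pics/k.png

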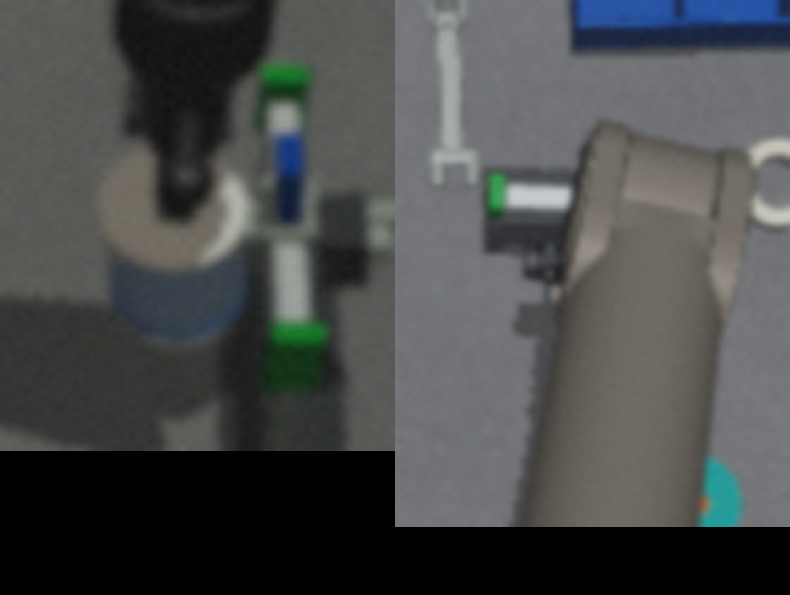

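Pressing with 3 N has tipped the carrier slightly: the tab leans to (289,150) and the jar bottom has shifted right, compared with the previous view. I'm easing up until the force vanishes.

>>> step_arm(
  xyz=[
    [0, -0.002, 0],
    [0, -0.004, 0],
    [0, -0.004, 0],
  ],
  rotation=[
    [0, 0, 0],
    [0, 0, 0],
    [0, 0, 0],
  ],
)

```text
clock: 23.1
tcp_pos: [0.6093, -0.1294, 0.3325]
orientation: [-1.241, -1.163, 1.159]
contact_force: [-1.7, -0.5, 1.7]
grip_width: 0.0175
```

>>> step_arm(
  xyz=[
    [0, -0.002, 0],
    [0, -0.003, 0],
    [0, -0.003, 0],
  ],
  rotation=[
    [0, 0, 0],
    [0, 0, 0],
    [0, 0, 0],
  ],
)

```text
clock: 23.48
tcp_pos: [0.6093, -0.1294, 0.3331]
orientation: [-1.241, -1.163, 1.159]
contact_force: [-0.2, 0.0, -0.4]
grip_width: 0.0171
```

```bash
python3 look.py l 250,340,120,240 245,315,180,260; python3 -c "
from bench import r
o=r.get_obs();print(o['contact_force'],o['moment'],o['tcp_pos'])"
```

```text
[-0.7165132   0.92792517  0.22200445] [-0.00350876  0.01854537  0.04673764] [ 0.60929353 -0.12940632  0.33317586]
```

View pics/l.png

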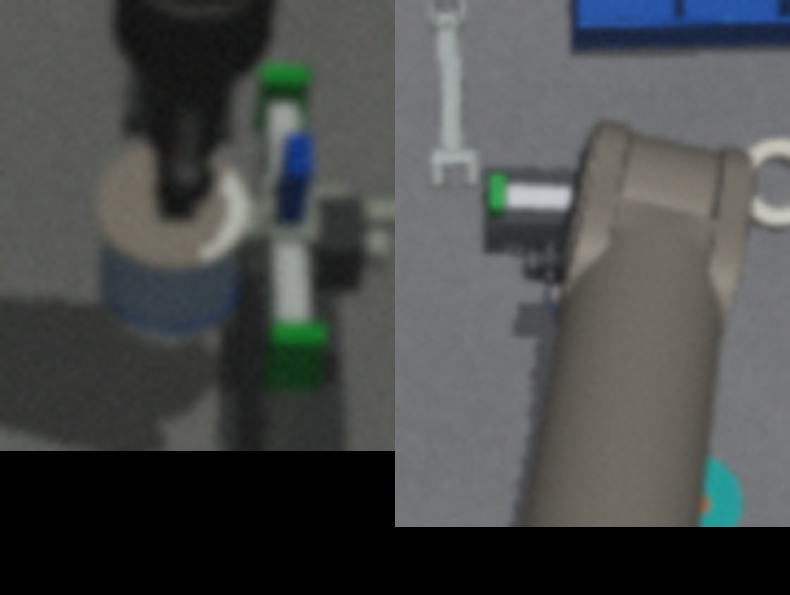

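The carrier is back upright: the tab matches its pre-contact position, z is 0.333 as predicted and the force is about 0. Releasing.

>>> step_arm(
  xyz=[
    [0, 0, 0],
    [0, 0, 0],
    [0, 0, 0],
    [0, 0, 0],
  ],
  rotation=[
    [0, 0, 0],
    [0, 0, 0],
    [0, 0, 0],
    [0, 0, 0],
  ],
  grip=0.5,
  force=20,
)

```text
clock: 24.08
tcp_pos: [0.6093, -0.1294, 0.3332]
orientation: [-1.241, -1.163, 1.159]
contact_force: [-0.4, 0.6, -0.6]
grip_width: 0.0426
```

```bash
python3 look.py m 250,340,120,240 245,315,180,260
```

```text
(no output)
```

View pics/m.png

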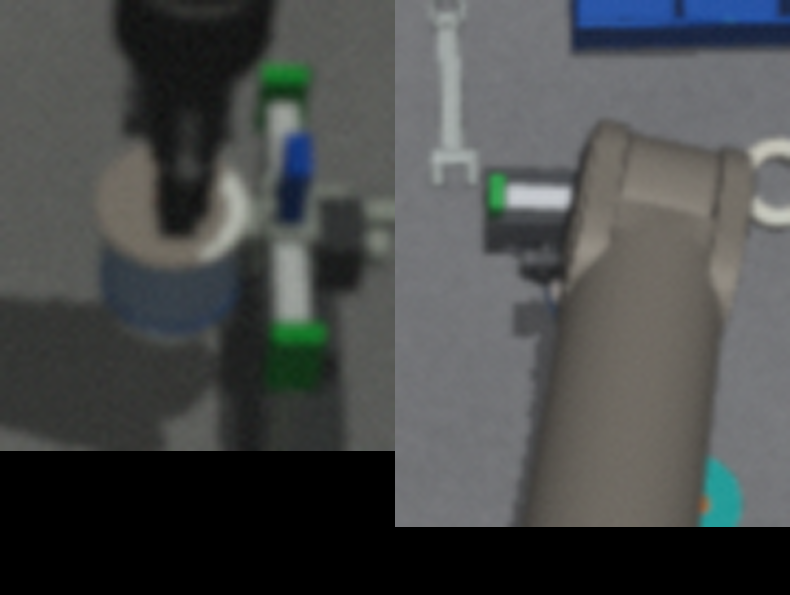

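Stable after release. I'm raising the gripper straight up and then moving away to the left to check.

>>> step_arm(
  xyz=[
    [0, -0.03, 0],
    [0, -0.08, 0],
    [0, -0.15, 0],
    [0, -0.25, 0],
    [0, -0.35, 0],
    [0, -0.4, 0],
    [0.2, -0.4, 0.1],
    [0.4, -0.4, 0.2],
    [0.6, -0.4, 0.3],
    [0.7, -0.4, 0.35],
    [0.7, -0.4, 0.35],
    [0.7, -0.4, 0.35],
  ],
  rotation=[
    [0, 0, 0],
    [0, 0, 0],
    [0, 0, 0],
    [0, 0, 0],
    [0, 0, 0],
    [0, 0, 0],
    [0, 0, 0],
    [0, 0, 0],
    [0, 0, 0],
    [0, 0, 0],
    [0, 0, 0],
    [0, 0, 0],
  ],
)

```text
clock: 25.68
tcp_pos: [0.5181, 0.0864, 0.4533]
orientation: [-1.241, -1.162, 1.159]
contact_force: [0.6, -0.5, -0.0]
grip_width: 0.0429
```

```bash
python3 look.py n 250,340,120,240 245,315,180,260
python3 - <<'E'
from h import *
t=pickle.load(open("topn.pkl","rb"));s=pickle.load(open("siden.pkl","rb"));cv2.imwrite("pics/top_n.png",t["pixels"][:,:,::-1])
out=[]
a=np.linspace(0,6.283,80)
for f,c in((t,(275,325,155,210)),(s,(255,305,195,250))):
    g=cv2.resize(f["pixels"][c[2]:c[3],c[0]:c[1],::-1],None,fx=8,fy=8,interpolation=cv2.INTER_CUBIC)
    P=np.c_[.6096+.04*np.cos(a),-.1298+.04*np.sin(a),np.full(80,.155)];u,v=proj(f,P)
    cv2.polylines(g,[np.int32(np.c_[(u-c[0]+.5)*8,(v-c[2]+.5)*8])],True,(0,0,255),1);out.append(g)
cv2.imwrite("pics/fin.png",cv2.hconcat(out))
E
```

```text
(no output)
```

View pics/n.png

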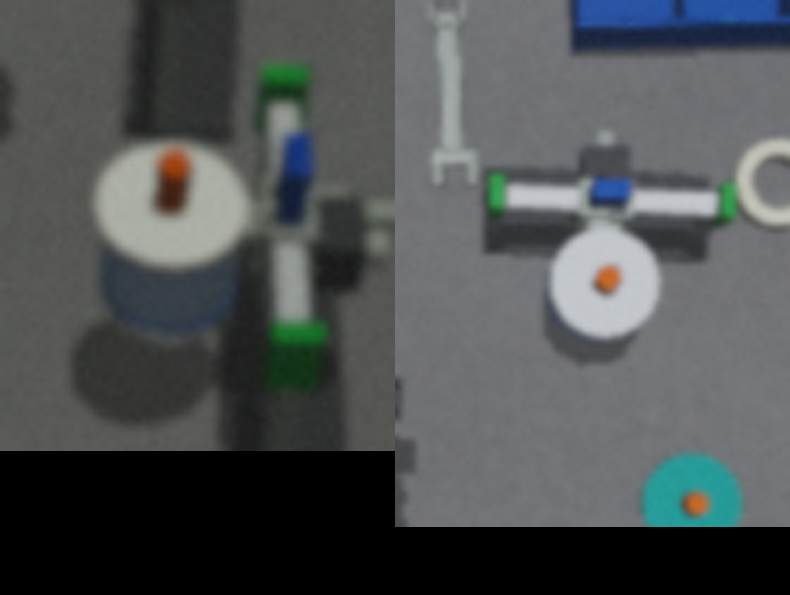

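View pics/fin.png

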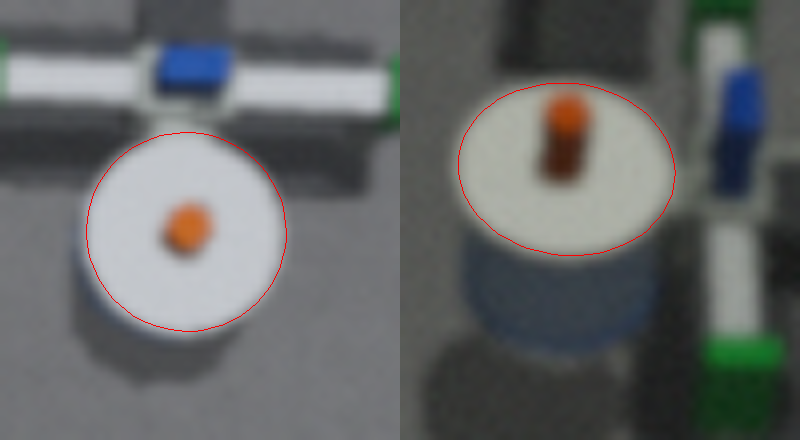

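View pics/top_n.png

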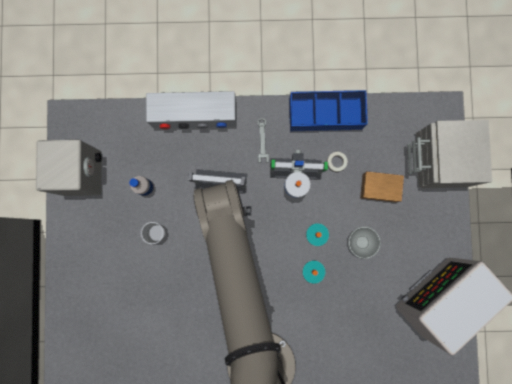

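```bash
python3 -c "
from bench import r
print(r.hand_in())"
```

```text
the job is handed in; nothing more can be done
None
```

The carrier is hung on the working rail and the white lid is set in the jar's mouth. I handed the job in at about 26 s of the 67 s allowed.

- **Carrier:** I gripped it by the blue tab and lifted it about 134 mm, clear of the end stops. I lowered it between the green stops until the force rose, at TCP z = 0.3357, the same height as on the parking rail, and then let go.
- **Lid:** I took it by the orange knob and lowered it into the mouth until it touched the rim. My first press, about 3 N, tipped the carrier slightly forward. I eased up until the force was near zero and the tab was back where it had been, then released.
- **Last checks:** In both views the flange matches a level 80 mm circle at the seated height (z = 0.155 m), the knob is upright and the carrier upright between the stops. The gripper is clear of both. In the top view the other things look to be where they were, though the arm hides the cup there and I didn't check its position separately.
- **Disagreement:** The top camera read about 2 mm more in y than the gripper and the side view. I allowed for this, and it is within the roughly 4.5 mm of play in the mouth.

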